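# Fit a cartridge to the steam station and lock its bay

## Task

Fit the anti-scale cartridge to the pressing iron's steam station: slide the cover of its bay all the way back, lower the cartridge (do not drop it) into the cradle so that it lies flat, and slide the cover fully shut. Then take the yellow slot key, set its blade in the slotted cam beside the cover and turn it a quarter turn clockwise until it seats and the red lobe holds the cover. Stand the key back in its holder, and leave everything else on the bench where it is.

Things in the scene. Friction and masses are not known exactly. Their poses are not given: they have to be found in the camera images.
- station: Grey steam station, fixed, 270 (x) x 360 (y) x 110 (z) mm; origin under its centre, z up, x away from its front (robot side), y to its left. On the flat top: bay with cover left of the middle, cam in front of it, two rails (7 mm wide, 9.5 mm high) along y at x = -71 and 114 mm; filler cap (52 mm across, up to z = 140) and gauge (60 mm across) at the right end, y = -130. Nothing else to hit.
- bay (a point): Centre of the bay floor, on the station at x = 22, y = 102, z = 44 mm, station axes. The bay is a pit 144 (x) x 96 (y) mm, 66 mm deep; the shut cover's underside is 68 mm above this point. Two blue cradle guides along x, 18 mm high, inner faces at y = +28 and -28 mm from here: the cartridge lies between them, long side along x, either way round.
- cover (a joint): Sliding bay cover (white plate 176 (x) x 116 (y) x 5 mm, underside at z = 112 mm of the station), in m: 0 = fully shut, 0.110 = fully back. It opens towards the station's -y (right), needs about 2 N to move, stays where it is left. Starts at 0 to 0.015.
- cover_rib (a point): Middle of the upper edge of the cover's blue thumb rib: a bar 80 mm long (x), 8 mm thick (y), standing 16 mm above the plate, in the plate's middle; push it from either side. Moves with the cover, station axes; cover shut: x = 22, y = 102, z = 133 mm of the station. A blue keeper block (26 x 22 mm, 13 mm high) stands on the plate's front edge, at x = -81, y = 3.5 mm from here.
- cam (a joint): Slotted cam lock in front of the cover, in rad: 0 = open (slot along the station's y, red lobe to the front), growing clockwise seen from above to 1.571 = seated on its stop, slot along x, red lobe behind the cover's keeper, so the cover cannot slide back. Turns with about 0.08 N m, stays where it is left; seats only with the cover shut (it draws it home from up to 5 mm). Starts at 0 to 0.25.
- lock_slot (a point): Centre of the mouth of the cam's slot, on the cam's axis, at x = -94, y = 60, z = 134 mm of the station; z up, y along the slot (turns with the cam; the station's y at cam = 0). Brass rotor 36 mm across; slot 26 mm long, 5.5 mm wide, 9 mm deep, closed at its ends: the key's blade has about 0.15 rad of play in it. The red lobe reaches 40 mm from the axis, its top 6.5 mm below the mouth.
- cartridge: White anti-scale cartridge with blue ends, loose, lying flat: 120 (x) x 44 (y) x 36 (z) mm, with a blue handle rib along x on top, 56 mm long, 14 mm thick (y), 24 mm high (up to z = 60 mm). Origin in the middle of its underside. About 0.25 kg.
- key: Slot key, loose: yellow flat-sided handle 36 (x) x 22 (y) mm from z = 6 to 76 mm, steel collar 40 mm across from z = 0 to 6, below it a 10 mm round shank to z = -30 and a flat blade 20 mm wide (x), 2.5 mm thick (y) to z = -46. Origin on its axis at the collar's underside, z up. About 0.15 kg. Starts upright in its stand, collar on the stand's top.
- key_tip (a point): Middle of the key blade's lower edge, 46 mm below the key's origin, same axes as the key.
- key_stand: Dark wooden key stand, fixed, 64 (x) x 110 (y) x 56 (z) mm, origin under its centre; a few bobbins (up to z = 66 mm) stand on a cork patch at its +y end, 20 to 44 mm from the centre.
- stand_hole (a point): Centre of the mouth of the stand's round hole (28 mm across, 52 mm deep) in its top face, at y = -20, z = 56 mm of the stand. The key stands here with its collar flat on the top, at any yaw.
- shears: Tailor's shears, 245 mm long, black handles, lying; leave alone. Origin at the pivot, on the bench.
- weight_a: Dark steel pattern weight with a knob, 52 mm across, 46 mm high; leave alone. Origin under its centre.
- weight_b: Second pattern weight, like the first; leave alone.
- cone_a: Red thread cone, 72 mm across, 110 mm high; leave alone. Origin under its centre.
- cone_b: Blue thread cone, 72 mm across, 110 mm high; leave alone. Origin under its centre.
Mind the look-alikes: they are no part of the job. What is shaped like the cartridge but orange or pink is not meant.

How it is judged:
By the outcome, as a careful person would: the job done as asked, in the order asked, and still so for the second after the job is handed in, with the robot touching nothing.
It also fails if it takes over 72 s, if anything falls off the work surface, if the arm or the gripper's body presses on something with over 40 N, if the wrist force passes 120 N, or if a joint passes its speed limit or range.

## Robot

A 6-joint arm with a two-finger parallel gripper is mounted at the origin on the work surface. World frame = base frame: x ahead of the robot, y to its left, z up, the work surface at z = 0. Lengths are in m, angles in degrees, forces in N, time in s.
With the tool pointing down it reaches from about 0.325 to 0.775 m from the base axis. Payload 5.5 kg.
Tool frame: the origin (TCP) lies at the centre of the arm's flange, where the gripper is bolted on; the fingertips stand 182 mm ahead of it and the grasp point (between the pads) lies 163 mm ahead of it; z points along the fingers, y is the line along which they close (so a half turn about z gives the same grasp; the last joint's range is limited). The gripper opens to 88 mm and grips with 3 to 60 N. Pads are 20 mm wide; open, the fingers measure 115 mm over their backs; the gripper's body (75 mm by 178 mm) begins 61 mm behind the grasp point.
Start: joints at [66.767, 5.22, 70.514, -0, 104.267, -3.249], TCP at [0.205, 0.564, 0.405] pointing down, gripper open.
Joint ranges: [-164.24, 164.24], [-49.07, 125.15], [9.68, 141.18], [-86.29, 266.29], [3.28, 154.24], [-151.56, 151.56]. Speed limits (degrees/s): [147.25, 147.25, 172.46, 180, 180, 180].

## Interface

Orientations are given as [roll, pitch, yaw] about the fixed x, y, z axes, in that order (R = Rz(yaw) Ry(pitch) Rx(roll)).
In Python, from station import r gives the robot as it stands. The module is installed in compiled form; this text tells all that it offers. Calls block until the motion is done:
- r.reach(position, orientation): joint-space move of the TCP to a pose.
- r.servo_line(position, rotation=None, speed=0.15): straight line of the TCP; rotation=None keeps the orientation; speed is the mean speed in m/s.
- r.move_joints(angles): joint-space move.
- r.let_go() and r.grab(squeeze=None): open the fingers fully, or close them until they stop; squeeze is the grip in N (None keeps the last).
- r.wait(seconds).
- r.inverse_kinematics(position, orientation): joint angles nearest the present ones, or None.
- r.sense(): the state.
- r.snapshot(name): name is "scene" or "top"; returns a dict with "frame" (420x560x3 uint8, red, green, blue), "fx", "fy", "cx", "cy" (pixels), "dist_coeffs" ([k1, k2, p1, p2, k3] as OpenCV has them; the pictures are not rectified), "R" (3x3) and "t" (3): a world point X has camera coordinates R X + t. Camera axes: x right, y down, z forward; pixel columns grow to the right and rows downward; lengths in m; the calibration is good to about 2 mm. A picture is of the moment at which its call begins. There is no depth.
A pose or a line that the arm cannot do raises r.IKError and nothing moves.
- r.hand_in(): hands the job in; it is judged then, once.
The state is a dict: "clock": time; "joints": joint angles; "joint_vel": joint speeds; "joint_torque": joint torques, N m; "tcp_pos": TCP position; "orientation": TCP orientation; "contact_force": force on the tool from outside, world axes, zero at the start; "torque": the same for the moment, N m; "opening": finger opening in m; "gripper_force": force on a finger pad.
Only numpy, scipy, OpenCV 4.12 (cv2) and the standard library are available. Lean on these libraries where they do the work, as an engineer would, in place of code of your own. Each camera call takes 0.05 s, during which the arm holds its last target. There are 200 camera calls.

## Working session

There is one attempt and no reset: what is moved stays moved. The work goes in short steps, each a Python script; the robot and the scene stay as the last script left them, time stands still between calls to the robot, and variables do not carry over. Pictures are saved under pics/ and viewed, at most 10 in all, crops included, and the job is handed in when it is done.

```bash
mkdir -p pics
python3 - <<'E'
from station import r
import cv2, numpy as np, pickle
for n in("scene","top"):
    s=r.snapshot(n); pickle.dump(s,open(n+".pkl","wb"))
    cv2.imwrite(f"pics/{n}0.png",cv2.resize(s["frame"][:,:,::-1],(800,600),interpolation=cv2.INTER_CUBIC))
    print(n,s["fx"],s["fy"],s["cx"],s["cy"],s["dist_coeffs"],"cam",-np.array(s["R"]).T@np.array(s["t"]),np.round(s["R"],3).tolist())
print(r.sense())
E
```

```text
scene 379.1209276275451 379.1209276275451 278.20277365562157 208.12577878432265 [-0.08675351  0.          0.          0.          0.        ] cam [ 1.43104243 -0.22355696  0.87597582] [[0.153, 0.988, -0.012], [0.634, -0.107, -0.766], [-0.758, 0.11, -0.643]]
top 414.4827814848092 414.4827814848092 276.9618853415194 205.781424352482 [-0.10497037  0.          0.          0.          0.        ] cam [ 0.39124947 -0.0909591   1.69794592] [[0.017, -1.0, -0.008], [-0.996, -0.016, -0.09], [0.09, 0.009, -0.996]]
{'clock': 0.1, 'joints': array([ 6.67668015e+01,  5.25774510e+00,  7.05749732e+01,  7.70058587e-04,
        1.04266163e+02, -3.24791524e+00]), 'joint_vel': array([ 0.04650759, -0.02334921, -0.14111147, -0.01579596,  0.02788837,
       -0.00034465]), 'joint_torque': array([ 1.77449365e-03, -4.47860098e+01, -4.07568669e+01,  7.00086169e-02,
        2.84530217e-02, -1.37658803e-04]), 'tcp_pos': array([0.20507881, 0.56391623, 0.40363071]), 'orientation': array([-1.79901320e+02, -6.34770455e-03,  1.60014900e+02]), 'contact_force': array([-0.87918747,  0.2577384 ,  0.43367899]), 'torque': array([-0.03160222,  0.02930948, -0.00384316]), 'gripper_force': 0.0, 'opening': 0.08772791624523153}
```

View pics/top0.png

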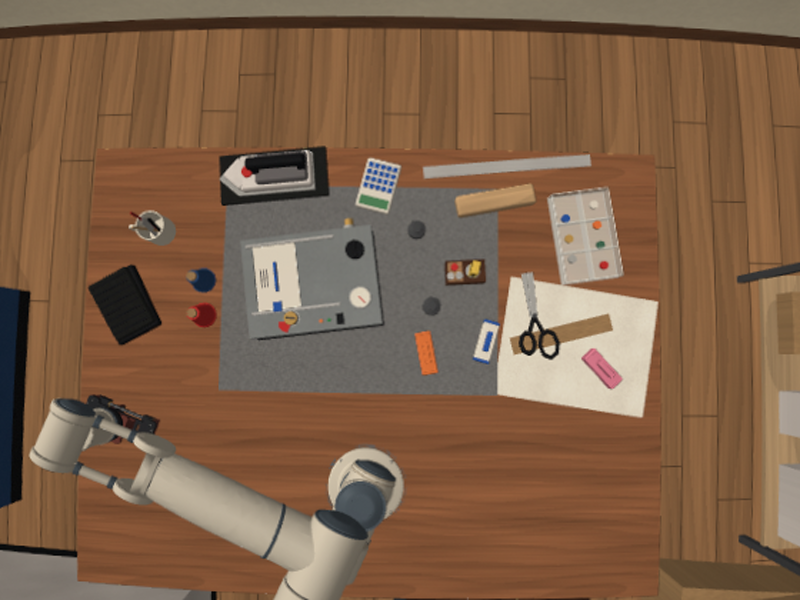

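View pics/scene0.png

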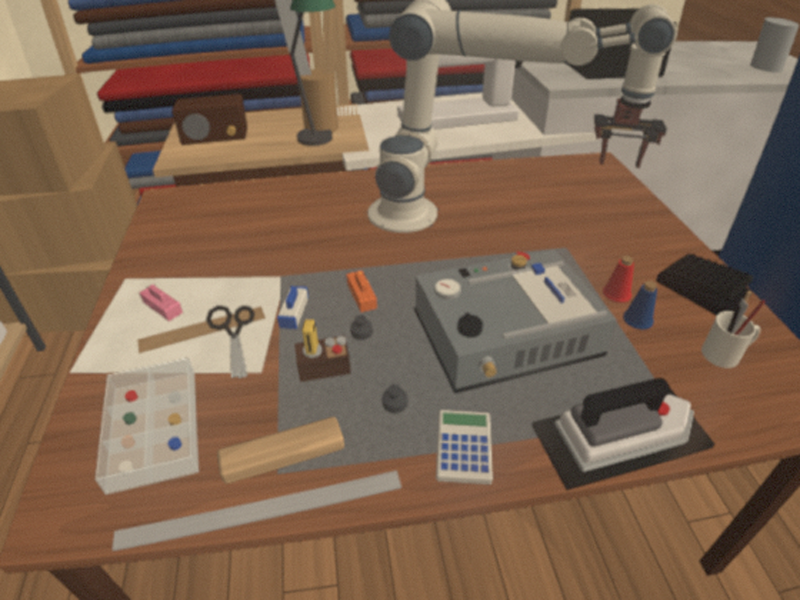

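Top view: station at about (313,282), cartridge at (486,342), key and stand at (477,268), orange decoy at (426,352), pink decoy at (601,368). The scene view agrees: cartridge (293,307), key (310,338). Next I'll enlarge both for measuring.

```bash
cat > crop.py <<'E'
import cv2
def crop(f,x0,y0,w,h,k,name,step=10):
    im=cv2.resize(f[y0:y0+h,x0:x0+w,::-1],(w*k,h*k),interpolation=cv2.INTER_CUBIC)
    for x in range(x0,x0+w,step):
        cv2.line(im,((x-x0)*k+k//2,0),((x-x0)*k+k//2,6),(0,255,0),1)
        cv2.putText(im,str(x),((x-x0)*k+k//2-8,16),0,.32,(0,255,0),1)
    for y in range(y0,y0+h,step):
        cv2.line(im,(0,(y-y0)*k+k//2),(6,(y-y0)*k+k//2),(0,255,0),1)
        cv2.putText(im,str(y),(8,(y-y0)*k+k//2+4),0,.32,(0,255,0),1)
    cv2.imwrite(name,im)
E
python3 - <<'E'
import pickle
from crop import crop
crop(pickle.load(open("top.pkl","rb"))["frame"],163,150,195,112,4,"pics/topc.png")
crop(pickle.load(open("scene.pkl","rb"))["frame"],185,172,262,106,3,"pics/scenec.png")
E
```

```text
(no output)
```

View pics/topc.png

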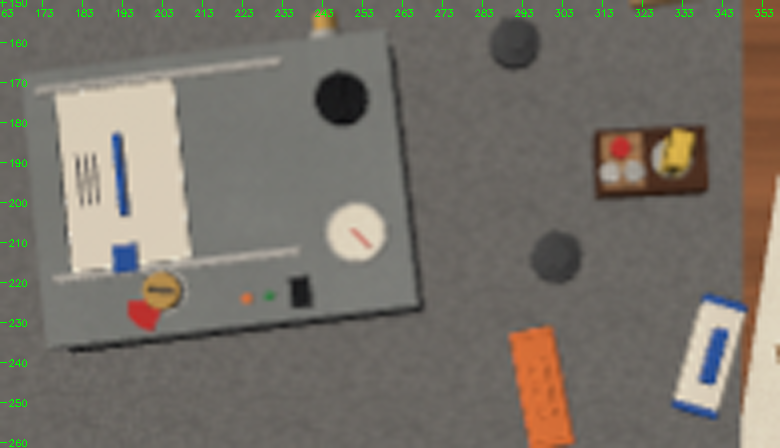

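View pics/scenec.png

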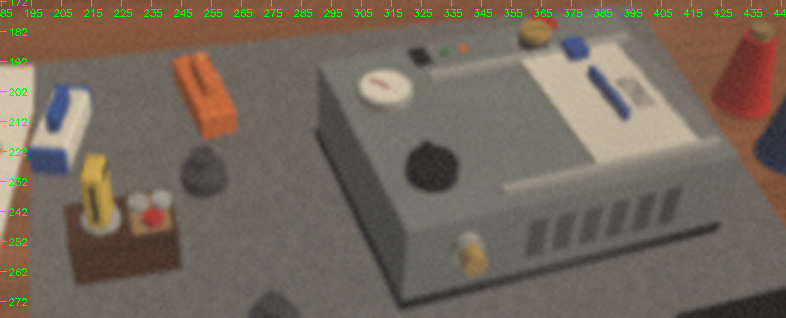

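```bash
cat > geo.py <<'E'
import pickle,cv2,numpy as np
from scipy.optimize import least_squares
C={n:pickle.load(open(n+".pkl","rb")) for n in("top","scene")}
def proj(n,P):
    s=C[n];K=np.array([[s["fx"],0,s["cx"]],[0,s["fy"],s["cy"]],[0,0,1]])
    return cv2.projectPoints(np.atleast_2d(P).astype(float),cv2.Rodrigues(np.array(s["R"]))[0],np.array(s["t"],float),K,np.array(s["dist_coeffs"]))[0][:,0]
def rot(a):c,s=np.cos(a),np.sin(a);return np.array([[c,-s,0],[s,c,0],[0,0,1]])
def T(p,P):return np.atleast_2d(P)/1000@rot(p[2]).T+[p[0],p[1],0]
E
cat > fit.py <<'E'
from geo import *
t=lambda l:("top",np.array(l,float)*.25-.375+[163,150])
s=lambda l:("scene",(np.array(l,float)-1)/3+[185,172])
def fit(obs,x0,name):   # obs: (cam, pixels, f(params)->local mm points)
    def res(p,sp=False):
        e=[(proj(c,T(p,f(p)))-px) for (c,px),f in obs]
        return e if sp else np.concatenate(e).ravel()
    o=least_squares(res,x0,loss="soft_l1",f_scale=.7,x_scale=[.01,.01,.03]+[10]*(len(x0)-3))
    print(name,np.round(o.x[:2],4),np.round(np.degrees(o.x[2]),2),o.x[3:]);
    for e in res(o.x,True):print("  ",np.round(e,1).tolist())
    return o.x
cov=lambda L:(lambda p:np.array(L,float)-[0,p[3],0]); con=lambda L:(lambda p:np.array(L,float))
cc=[(110,160,117),(110,44,117),(-66,44,117),(-66,160,117)]
S=fit([(t([(56,96),(173,80),(190,259),(74,272)]),cov(cc)),
 (t([(117,134),(125,215)]),cov([(62,102,133),(-18,102,133)])),
 (t([(161,290)]),con([(-94,60,134)])),
 (t([(387,31),(27,73)]),con([(135,-180,110),(135,180,110)])),
 (s([(702,138),(597,160),(523,60),(627,42)]),cov(cc)),
 (s([(536,30)]),con([(-94,60,134)])),
 (s([(627,115),(591,70)]),cov([(62,102,133),(-18,102,133)])),
 (s([(320,68),(405,232),(738,155)]),con([(-135,-180,110),(135,-180,110),(135,180,110)]))],[.5,.1,-.1,5],"station")
b=[(60,22,36),(60,-22,36),(-60,-22,36),(-60,22,36)]
# cartridge +x taken as pointing away from robot
R=fit([(t([(706,296),(746,309),(715,417),(674,403)]),con(b)),
 (t([(714,356)]),con([(0,0,60)])),
 (s([(70,153),(31,148),(58,86),(91,92)]),con([b[0],b[1],b[2],b[3]]))],[.42,-.3,-.3],"cart")
K=fit([(t([(596,131),(707,127),(708,191),(598,197)]),con([(32,55,56),(32,-55,56),(-32,-55,56),(-32,55,56)])),
 (s([(64,205),(75,284),(180,268)]),con([(-32,-55,56),(32,-55,0),(32,55,0)])),
 (t([(673,157)]),con([(0,-20,62)])),(s([(100,222)]),con([(0,-20,62)]))],[.6,-.27,0.],"stand")
for n,q in(("cart",R),("stand",K)):pass
hole=T(K,(0,-20,56))[0]; print("hole",hole,"reach",np.hypot(*hole[:2]),"cam",T(S,(-94,60,134))[0],"bay",T(S,(22,102,44))[0],"station y right edge")
# yellow silhouette -> key xy, yaw (and small tilt ignored)
M={}
for n in C:
    hsv=cv2.cvtColor(C[n]["frame"],cv2.COLOR_RGB2HSV)
    m=(cv2.inRange(hsv,(20,110,70),(34,255,255))>0).astype(float)
    w=np.zeros_like(m);c=proj(n,hole+[0,0,.04])[0].astype(int);w[c[1]-16:c[1]+17,c[0]-14:c[0]+15]=1
    M[n]=(m*w,c)
    print(n,"yellow px",m[w>0].sum())
def box(p):
    P=[(x,y,z) for x in(-18,18) for y in(-11,11) for z in(62,132)]
    return T(p,P)
def cost(p):
    e=0
    for n,(m,c) in M.items():
        q=(proj(n,box(p))-c+20.5)*16
        im=np.zeros((41*16,41*16),np.uint8);cv2.fillConvexPoly(im,cv2.convexHull(q.astype(np.int32)),1)
        a=im.reshape(41,16,41,16).mean((1,3));e+=np.abs(a-m[c[1]-20:c[1]+21,c[0]-20:c[0]+21]).sum()
    return e
best=[]
for yaw in range(0,180,10):
    from scipy.optimize import minimize
    o=minimize(cost,[hole[0],hole[1],np.radians(yaw)],method="Nelder-Mead",options=dict(initial_simplex=[[hole[0],hole[1],np.radians(yaw)],[hole[0]+.004,hole[1],np.radians(yaw)],[hole[0],hole[1]+.004,np.radians(yaw)],[hole[0],hole[1],np.radians(yaw+8)]]))
    best.append((o.fun,*np.round(o.x[:2],4),np.degrees(o.x[2])%180))
for b in sorted(best)[:6]:print(b)
pickle.dump((S,R,K),open("fit.pkl","wb"))
E
python3 fit.py
```

```text
station [0.5655 0.1557] 7.3 [12.08275752]
   [[0.1, -0.8], [0.2, -0.2], [0.2, 0.0], [-0.5, 0.1]]
   [[-0.3, -0.4], [-0.4, -0.1]]
   [[0.1, 0.1]]
   [[0.4, -0.0], [-0.8, -0.1]]
   [[-0.6, 1.0], [0.4, 1.3], [-0.6, -0.2], [-3.9, -0.3]]
   [[-0.3, -0.6]]
   [[0.7, -1.6], [0.3, -1.9]]
   [[-0.7, -2.0], [0.1, 0.0], [0.5, 0.3]]
cart [ 0.413  -0.3298] -14.8 []
   [[-0.6, -0.9], [-0.0, -1.2], [-0.0, 0.7], [-0.4, 1.2]]
   [[-0.3, -0.1]]
   [[-0.8, 0.2], [-0.6, 1.0], [-0.5, -0.8], [0.5, -2.1]]
stand [ 0.6059 -0.2697] 3.16 []
   [[0.1, 0.1], [-0.2, 0.1], [0.4, -0.1], [0.4, -0.5]]
   [[-0.1, -0.3], [0.1, 0.9], [0.8, 0.5]]
   [[0.2, 0.6]]
   [[-0.0, -1.8]]
hole [ 0.60696381 -0.28964314  0.056     ] reach 0.6725312002764389 cam [0.4646575  0.20322515 0.134     ] bay [0.57437786 0.25962942 0.044     ] station y right edge
top yellow px 73.0
scene yellow px 189.0
(np.float64(62.1015625), np.float64(0.6103), np.float64(-0.2887), np.float64(175.3356455667555))
(np.float64(62.16015625), np.float64(0.6103), np.float64(-0.2886), np.float64(174.8692538010749))
(np.float64(62.16796875), np.float64(0.6101), np.float64(-0.2887), np.float64(175.35390852569645))
(np.float64(62.19921875), np.float64(0.61), np.float64(-0.2886), np.float64(174.8184450345342))
(np.float64(62.3125), np.float64(0.6101), np.float64(-0.2886), np.float64(175.03393403294606))
(np.float64(62.3359375), np.float64(0.6102), np.float64(-0.2885), np.float64(175.16123597634518))
```

Run:
```python
from geo import *
S,R,K=pickle.load(open("fit.pkl","rb"))
ks=np.array([.6095,-.289,np.radians(-4.7)])
def draw(n,x0,y0,w,h,k):
    im=cv2.resize(C[n]["frame"][y0:y0+h,x0:x0+w,::-1],(w*k,h*k),interpolation=cv2.INTER_CUBIC)
    def poly(P,c):
        q=((proj(n,P)-[x0,y0]+.5)*k).astype(np.int32);cv2.polylines(im,[q],True,c,1)
    def rect(p,hx,hy,z,c):poly(T(p,[(hx,hy,z),(hx,-hy,z),(-hx,-hy,z),(-hx,hy,z)]),c)
    rect(ks,18,11,132,(0,255,0));rect(ks,18,11,62,(0,255,0))
    rect(R,60,22,36,(0,0,255));rect(R,60,22,0,(0,0,255));rect(R,28,7,60,(0,255,255))
    rect(K,32,55,56,(255,255,0))
    a=np.linspace(0,6.28,24);poly(T(ks,np.c_[20*np.cos(a),20*np.sin(a),0*a+62]),(255,0,255))
    return cv2.copyMakeBorder(im,0,600-im.shape[0],0,4,0) if im.shape[0]<600 else im[:600]
cv2.imwrite("pics/ov.png",np.hstack([draw("top",308,177,48,85,7),draw("scene",192,194,62,75,7)]))
```

```text
(no output)
```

View pics/ov.png

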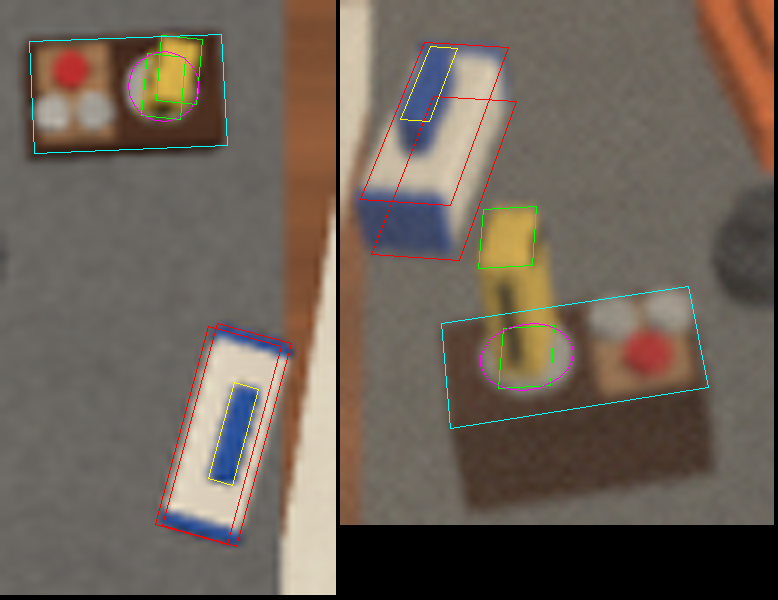

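Overlay: the fitted outlines match the images. The cartridge is at top (225,435) and scene (435,150), the stand and collar are on their outlines, and the key yaw is roughly -5 to -10°. The gripper will align the key when it closes. Next: refine the cam centre and angle from averaged frames, then open the cover.

```bash
cat > arm.py <<'E'
from station import r
from geo import *
S,R,K=pickle.load(open("fit.pkl","rb"))
SY=np.degrees(S[2])
def st(x,y,z):return T(S,(x,y,z))[0]           # station mm -> world m
def pose(g,yaw,off=.163):return list(np.array(g)+[0,0,off]),[180,0,yaw]
def go(g,yaw,off=.163):r.reach(*pose(g,yaw,off))
def ln(g,yaw,speed=.15,off=.163):
    p,o=pose(g,yaw,off);r.servo_line(p,o,speed)
def F():return np.array(r.sense()["contact_force"])
def Fs():return rot(S[2]).T@F()                  # station axes
def avg(n,k=8):
    return np.mean([r.snapshot(n)["frame"].astype(float) for _ in range(k)],0)
def clk():return round(r.sense()["clock"],2)
E
python3 - <<'E'
from arm import *
f=avg("top",8)
c=proj("top",st(-94,60,134))[0]
hsv=cv2.cvtColor(f.astype(np.uint8),cv2.COLOR_RGB2HSV)
x0,y0=np.round(c).astype(int)-10
sub=f[y0:y0+21,x0:x0+21]; h=hsv[y0:y0+21,x0:x0+21]
# slot: darkness inside r<4 px of centre, second moments
yy,xx=np.mgrid[y0:y0+21,x0:x0+21]; g=sub.sum(2); 
for cen in (c,):
    for rad in(3.5,4,4.5):
        m=np.hypot(xx-cen[0],yy-cen[1])<rad; w=np.clip(np.median(g[m])*1.0-g,0,None)*m
        mx,my=(w*xx).sum()/w.sum(),(w*yy).sum()/w.sum();dx,dy=xx-mx,yy-my
        a=.5*np.arctan2(2*(w*dx*dy).sum(),(w*(dx*dx-dy*dy)).sum())
        print("c",c,"slot centroid",mx,my,"ang",np.degrees(a))
q=proj("top",[st(-94,60+12,134),st(-94,60-12,134)]);d=q[1]-q[0];print("cam=0 image ang",np.degrees(np.arctan2(d[1],d[0])))
cv2.imwrite("pics/cam.png",cv2.resize(sub[:,:,::-1].astype(np.uint8),(504,504),interpolation=cv2.INTER_CUBIC))
# plan check
for n,g,yaw,o in(("push",st(22,116,160),SY+90,.182),("pushend",st(22,4,121),SY+90,.182),("shutstart",st(22,-30,121),SY+90,.182),("cart",[R[0],R[1],.057],np.degrees(R[2])+90,.163),("bay",st(22,102,101),SY+90,.163),
  ("key",[.609,-.289,.226],-8,.163),("cam",st(-94,60,226),SY+81,.163),("camend",st(-94,60,226),SY,.163)):
    j=r.inverse_kinematics(*pose(g,yaw,o));print(n,np.round(g,3),round(yaw,1),None if j is None else np.round(j))
print(clk())
E
```

```text
c [203.0139135  222.23321056] slot centroid 202.70680846627047 222.07882389740382 ang 7.005057536417251
c [203.0139135  222.23321056] slot centroid 202.85493401615128 222.0678550324995 ang 5.32156701907627
c [203.0139135  222.23321056] slot centroid 203.64390316796175 222.52570233114167 ang 16.598759402168255
cam=0 image ang -6.295956179798729
push [0.573 0.274 0.16 ] 97.3 [22. 10. 71. -0. 98. 15.]
pushend [0.587 0.162 0.121] 97.3 [12.  7. 79. -0. 94.  5.]
shutstart [0.591 0.129 0.121] 97.3 [ 9.  6. 80. -0. 94.  2.]
cart [ 0.413 -0.33   0.057] 75.2 [-42.  -3.  98.   0.  85. -27.]
bay [0.574 0.26  0.101] 97.3 [21. 11. 79. -0. 91. 14.]
key [ 0.609 -0.289  0.226] -8 [-28.  17.  59.  -0. 104.  70.]
cam [0.465 0.203 0.226] 88.3 [ 20.  -9.  86.  -0. 103.  21.]
camend [0.465 0.203 0.226] 7.3 [ 20.  -9.  86.  -0. 103. 102.]
0.5
```

View pics/cam.png

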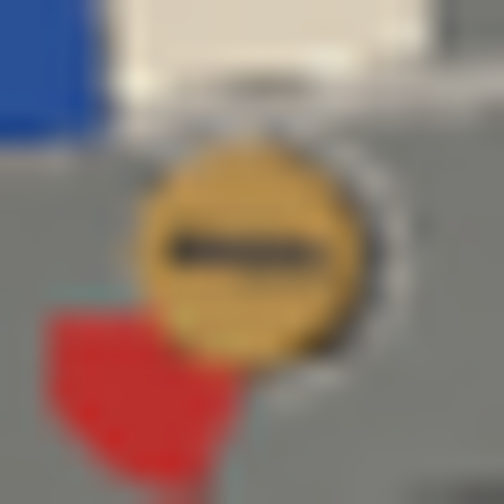

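Rotor centre sits at (250,251) in the crop. The slot runs from (175,245) to (320,258), about 5° in the image, so cam ≈ 11.5° (0.2 rad), inside its range. Now I'll open the cover.

Run:
```python
from arm import *
Y=SY+90
r.grab(10);print("closed",r.sense()["opening"],clk())
go(st(22,118,165),Y,.182);print(clk())
ln(st(22,118,122),Y,.15,.182);f0=Fs();print("f0",f0,clk())
ln(st(22,16,122),Y,.07,.182);print(Fs()-f0,clk())
y=16
while y>-6:
    y-=2.5;ln(st(22,y,122),Y,.05,.182);f=Fs()-f0;print(y,np.round(f,1))
    if f[1]>9:break
print(clk(),r.sense()["tcp_pos"])
ln(st(22,y+8,122),Y,.1,.182);ln(st(22,y+8,190),Y,.2,.182);print(clk())
```

```text
closed 4.0586274000505615e-05 1.84
3.56
f0 [-0.21663281 -0.33416243 -0.16504938] 3.99
[ 1.04993084 -0.38677258 -0.57420371] 5.6
13.5 [ 0.2  1.4 -1.5]
11.0 [ 0.1  1.2 -0.3]
8.5 [-0.  2. -1.]
6.0 [-0.   5.4 -1.2]
3.5 [ 1.1 13.4 -1.3]
6.85 [0.58651142 0.16432585 0.30415676]
7.59
```

Run:
```python
from arm import *
Y=np.degrees(R[2])+90
r.let_go()
go([R[0],R[1],.15],Y);print(clk())
cv2.imwrite("pics/open.png",r.snapshot("top")["frame"][:,:,::-1])
ln([R[0],R[1],.0575],Y,.12);f0=F();print(f0,clk())
r.grab(25);s=r.sense();print("open",s["opening"],s["gripper_force"],F()-f0,clk())
ln([R[0],R[1],.26],Y,.2);s=r.sense();print("lift",s["opening"],F()-f0,clk())
go(st(22,102,200),SY+90);print(clk())
for n in("top","scene"):
    s=r.snapshot(n);pickle.dump(s,open(n+"1.pkl","wb"))
from crop import crop
crop(pickle.load(open("scene1.pkl","rb"))["frame"],285,140,160,120,5,"pics/carry.png")
```

```text
10.89
[ 0.09728844 -0.87324811  0.22835059] 11.86
open 0.05559228952441739 24.988073408603668 [0.37502485 0.99390926 0.30907988] 12.46
lift 0.05560635352925389 [ 0.30914995  1.28592195 -3.68947139] 13.62
15.82
```

View pics/carry.png

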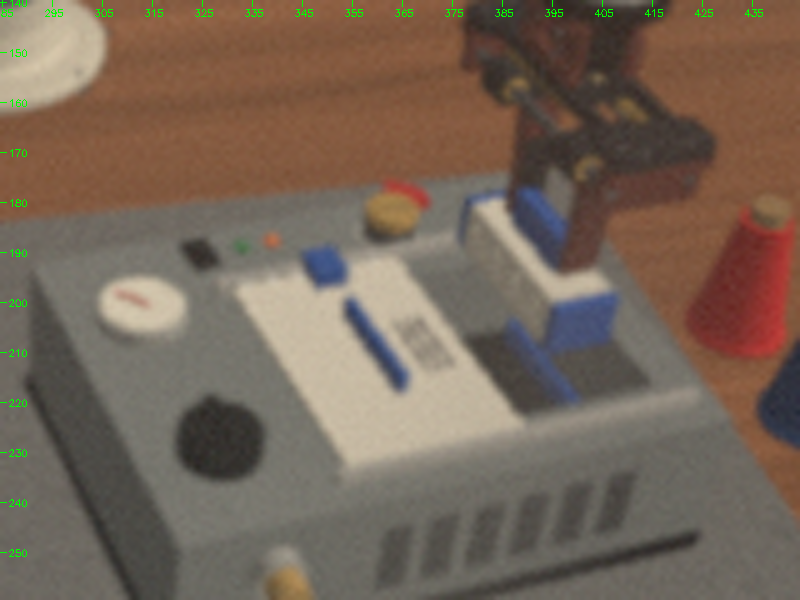

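Carry view: cover fully back, bay clear. The cartridge is held level above it, with its near blue face between (548,302)-(612,293) and (548,347)-(612,338). I'll check that in-hand offset before lowering.

Run:
```python
from arm import *
px=np.array([(548,347),(612,338),(548,303),(616,293)])/5.-.4+[285,140]
L=np.array([(60,-22,0),(60,22,0),(60,-22,36),(60,22,36)],float)
def f(p):return (proj("scene",[st(22+p[0]+l[0],102+p[1]+l[1]+np.radians(p[2])*l[0],142.5+l[2]) for l in L])-px)
e=f([0,0,0]);print(np.round(e,1).tolist())
o=least_squares(lambda p:f([p[0],p[1],0]).ravel(),[0,0]);print("offset mm (station)",o.x,np.round(f([*o.x,0]),1).tolist())
```

```text
[[1.1, 1.7], [1.1, 0.8], [3.4, 1.2], [2.8, 0.5]]
offset mm (station) [-6.30879198 -3.59604381] [[-1.0, 0.7], [-1.0, -0.3], [1.2, 0.1], [0.7, -0.6]]
```

Run:
```python
from arm import *
out=[]
for n,x0,y0,w,h in(("scene",370,165,45,55),("top",160,160,52,65)):
    k=8 if n=="scene" else 7
    f=pickle.load(open(n+"1.pkl","rb"))["frame"]
    im=cv2.resize(f[y0:y0+h,x0:x0+w,::-1],(w*k,h*k),interpolation=cv2.INTER_CUBIC)
    def poly(P,c):cv2.polylines(im,[((proj(n,P)-[x0,y0]+.5)*k).astype(np.int32)],True,c,1)
    for hx,hy,z in((60,22,142.5),(60,22,178.5),(28,7,202.5)):
        poly([st(22+a*hx,102+b*hy,z) for a,b in((1,1),(1,-1),(-1,-1),(-1,1))],(0,0,255) if hx>30 else (0,255,255))
    poly([st(22+a*72,102+b*48,110) for a,b in((1,1),(1,-1),(-1,-1),(-1,1))],(0,255,0))
    for s_ in(-1,1):poly([st(22+72,102+s_*28,62),st(22-72,102+s_*28,62)],(255,255,0))
    out.append(cv2.copyMakeBorder(im,0,460-im.shape[0],0,0,0))
cv2.imwrite("pics/ov2.png",np.hstack(out))
```

```text
(no output)
```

View pics/ov2.png

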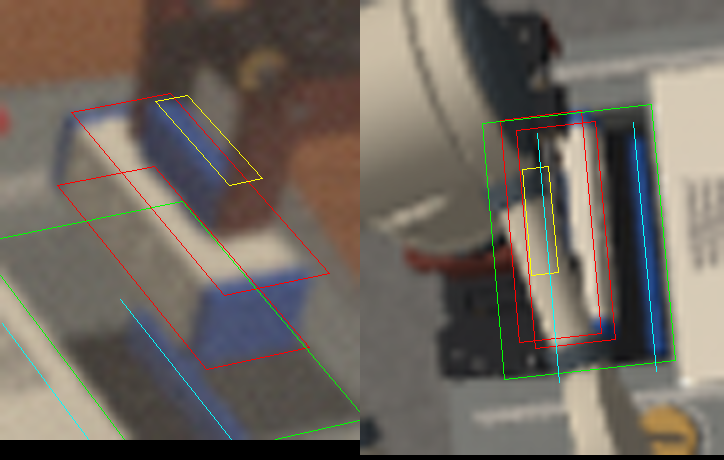

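Run:
```python
from arm import *
s=r.sense();print(s["tcp_pos"],s["orientation"],s["opening"],s["gripper_force"],s["torque"],pose(st(22,102,200),0)[0])
f=avg("scene",10)
x0,y0,w,h,k=388,190,28,30,18
im=cv2.resize(f[y0:y0+h,x0:x0+w,::-1].astype(np.uint8),(w*k,h*k),interpolation=cv2.INTER_CUBIC)
def poly(P,c):cv2.polylines(im,[((proj("scene",P)-[x0,y0]+.5)*k).astype(np.int32)],True,c,1)
poly([st(22+60,102+b,z) for b,z in((22,142.5),(-22,142.5),(-22,178.5),(22,178.5))],(0,0,255))
cv2.imwrite("pics/end.png",im)
```

```text
[0.57474616 0.25860907 0.36328608] [1.79974613e+02 4.22648936e-03 9.72106194e+01] 0.055944197909258905 24.989977777004242 [-0.05564984  0.07536916  0.04402217] [np.float64(0.5743778570464462), np.float64(0.2596294237668389), np.float64(0.363)]
```

View pics/end.png

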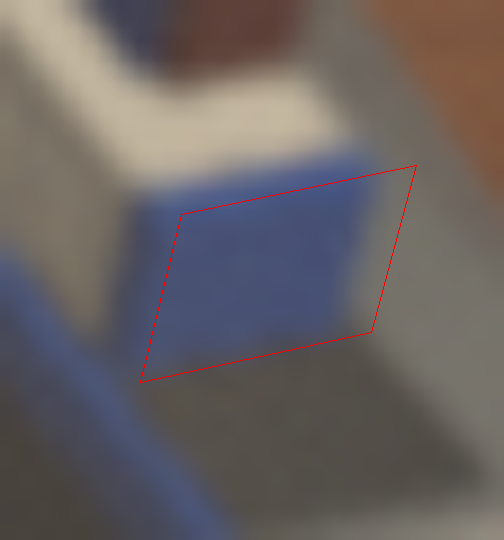

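Cleaner view: the cartridge isn't rolled. It's shifted about 2 px (≈5 mm) to −y from the red wireframe, with its face at (138,195)-(370,160)-(338,335)-(117,372). I'll correct for that offset and lower under force watch.

```bash
cat > place.py <<'E'
from arm import *
px=np.array([(138,195),(370,162),(338,335),(117,372)])/18.-.5+[388,190]
L=[(60,-22,178.5),(60,22,178.5),(60,22,142.5),(60,-22,142.5)]
f=lambda p:(proj("scene",[st(22+p[0]+l[0],102+p[1]+l[1],l[2]) for l in L])-px).ravel()
o=least_squares(f,[0,0]);print("offset",o.x,np.round(o.fun,1))
dx,dy=-o.x*[.5,.85]
dx=np.clip(dx,-3,3);print("corr",dx,dy)
Y=SY+90
f0=F()
ln(st(22+dx,102+dy,200),Y,.08)
ln(st(22+dx,102+dy,124),Y,.1);print(F()-f0,clk())   # underside ~66, above guides
ln(st(22+dx,102+dy,107),Y,.06);print(F()-f0)
z=107
while z>98:
    z-=1.5;ln(st(22+dx,102+dy,z),Y,.04);f1=F()-f0;print(z,np.round(f1,1))
    if f1[2]>2.2:break
print(r.sense()["tcp_pos"],clk())
E
python3 place.py
```

```text
offset [-3.62271376 -4.87479965] [ 0.3  0.6  0.5 -0.2 -0.2 -0.5 -0.7  0.1]
corr 1.8113568820968715 4.14357970356542
[ 0.24304946 -0.75001101  0.03191139] 17.58
[-0.27952134 -0.64368772  0.4925419 ]
105.5 [ 0.2 -0.8  0.4]
104.0 [-0.4 -0.6  0.3]
102.5 [-0.2 -0.3  0. ]
101.0 [-0.3 -0.4  4.5]
[0.57570528 0.26403085 0.26469515] 19.02
```

Run:
```python
from arm import *
Y=SY+90
r.let_go();print(r.sense()["opening"],F())
p=r.sense()["tcp_pos"];r.servo_line([p[0],p[1],.36],None,.2)
go(st(22,-36,175),Y,.182);r.grab(10);print(clk())
f=r.snapshot("scene")["frame"];from crop import crop
crop(f,285,160,160,110,5,"pics/placed.png")
```

```text
0.08744658595031618 [-0.16959605  0.03073556 -0.1090845 ]
22.3
```

View pics/placed.png

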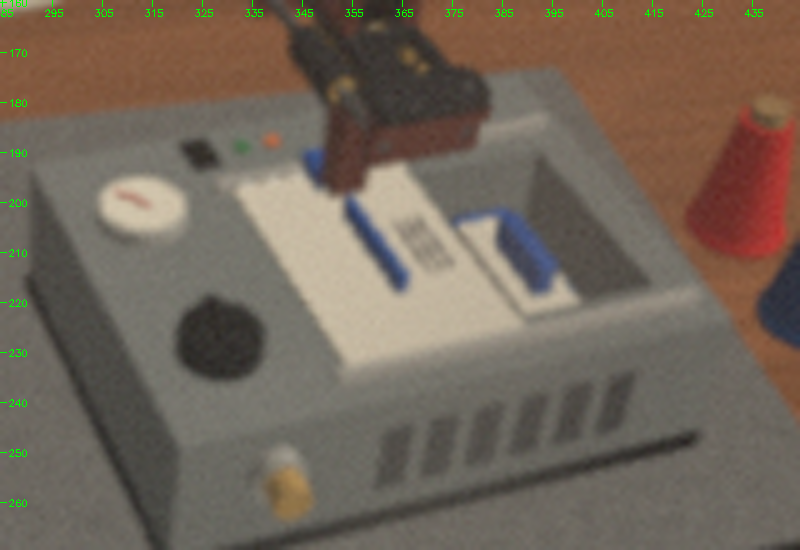

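Placed view: the cartridge lies flat in the cradle, rib at (525,255) in the crop, and the bay is clear. Next I'll shut the cover, then gently grip the rotor to measure its centre by touch.

Run:
```python
from arm import *
Y=SY+90
ln(st(22,-36,122),Y,.15,.182);f0=Fs()
ln(st(22,80,122),Y,.08,.182);print(Fs()-f0,clk())
y=80
while y<100:
    y+=2.5;ln(st(22,y,122),Y,.05,.182);f=Fs()-f0;print(y,np.round(f,1))
    if f[1]<-11:break
print(clk(),T(S,(0,0,0))[0],r.sense()["tcp_pos"])
ln(st(22,y-8,122),Y,.1,.182);ln(st(22,y-8,185),Y,.25,.182)
r.let_go();go(st(-93.2,60,165),SY+90-11.5,.182);ln(st(-93.2,60,130.3),SY+90-11.5,.12,.182);f0=Fs()
r.grab(3);s=r.sense();print("rotor",s["opening"],Fs()-f0,s["tcp_pos"],s["orientation"],"cmd",pose(st(-93.2,60,130.3),0,.182)[0],clk())
r.wait(.2);s=r.sense();print("rotor",s["opening"],Fs()-f0,s["gripper_force"],s["tcp_pos"])
```

```text
[-0.82818225 -0.43982146  1.80157995] 24.45
82.5 [ 0.1 -2.2 -1.1]
85.0 [-0.3 -2.5 -0.8]
87.5 [-1.1 -6.1 -1. ]
90.0 [ -1.7 -13.2   0.3]
25.45 [0.56552171 0.15566035 0.        ] [0.57630356 0.24562152 0.30387137]
rotor 0.034552118611891905 [-2.83580954 -0.21918758  1.02897366] [0.46517425 0.20338338 0.31232139] [-1.79940510e+02  5.94079455e-03  8.58148790e+01] cmd [np.float64(0.4654510061377518), np.float64(0.20332683811471214), np.float64(0.3123)] 29.34
rotor 0.034350134541674626 [-3.87888433  0.71370339  2.10028684] 3.000311936630169 [0.46519672 0.20337263 0.31228144]
```

Run:
```python
from arm import *
Y=SY+90-11.5
for x in(-94.2,-95.):
    ln(st(x,60,130.8),Y,.05,.182);r.wait(.1);s=r.sense();print(x,s["opening"],Fs(),s["tcp_pos"],s["gripper_force"],clk())
    if Fs()[0]>-.3: break
```

```text
-94.2 0.0344324409235164 [ 2.23581978  0.58500173 -2.77664921] [0.46470543 0.20322397 0.31252831] 2.9995821352349594 29.89
```

Run:
```python
from arm import *
Y=SY+90-11.5
r.let_go();ln(st(-93.85,60,170),Y,.25,.182)
kx,ky=.609,-.2893
go([kx,ky,.175],-8);ln([kx,ky,.105],-8,.12);f0=F();print(f0,clk())
r.grab(40);s=r.sense();print("grip",s["opening"],F()-f0,s["tcp_pos"],s["orientation"],clk())
ln([kx,ky,.21],-8,.15);s=r.sense();print("lift",s["opening"],F()-f0,clk())
go(st(-93.85,60,255),Y);print(r.sense()["tcp_pos"],clk())
f=avg("scene",6);np.save("abovecam.npy",f)
hsv=cv2.cvtColor(f.astype(np.uint8),cv2.COLOR_RGB2HSV)
m=cv2.inRange(hsv,(17,90,60),(36,255,255))>0
g=st(-93.85,60,255)
for dz in(-25,-30,-35,-40):   # handle rows below grasp (handle bottom is 43 below)
    a=proj("scene",g+[0,0,dz/1000])[0];row=int(round(a[1]));c=int(a[0]);cols=[x for x in range(c-12,c+13) if m[row,x]]
    print(dz,a,row,(cols[0],cols[-1],np.mean(cols)) if cols else None)
q=proj("scene",[g+[0,0,-.035],st(-93.85,80,220)]);print("px per 20mm",q[1]-q[0])
from crop import crop
c=proj("scene",g)[0].astype(int);crop(f.astype("uint8"),c[0]-25,c[1]-25,55,70,8,"pics/above.png")
```

```text
[ 0.88230066 -1.28546699  0.4612806 ] 33.73
grip 0.02198956930923931 [-1.33303504  0.3892288  -1.0668473 ] [ 0.6089977  -0.28937085  0.26799974] [ 1.79988613e+02 -4.47231394e-03 -8.00343124e+00] 34.76
lift 0.021875092619392 [-0.44386695  1.00059814 -2.5768103 ] 35.61
[0.46530846 0.20265432 0.41775372] 37.48
-25 [366.9882342  156.52529017] 157 (362, 365, np.float64(363.5))
-30 [366.77774854 157.86252385] 158 (361, 372, np.float64(366.5))
-35 [366.56814278 159.19299757] 159 (361, 372, np.float64(366.5))
-40 [366.3594133  160.51675333] 161 (362, 372, np.float64(367.0))
px per 20mm [ 5.6403899  -0.96624233]
```

View pics/above.png

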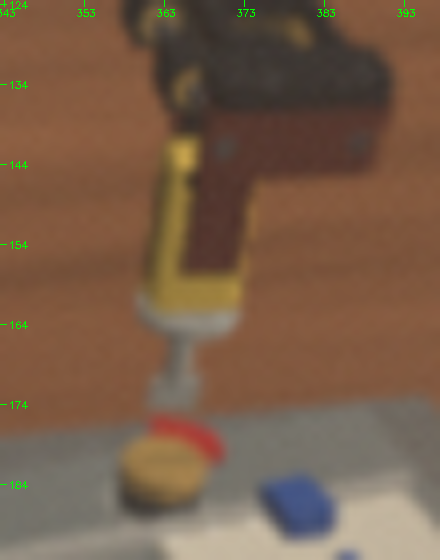

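Key above cam: the key hangs upright, blade tip at about (174,405) and rotor at (165,467) in the crop, and the handle centre is within 0.3 px of the gripper axis. Now insert.

```bash
cat > ins.py <<'E'
from arm import *
Y=SY+90-11.5
G=np.array([.46487,.2033])
ln(st(-93.85,60,232),Y,.1);r.wait(.2);s=r.sense();e=G-s["tcp_pos"][:2];print("err mm",e*1000,s["tcp_pos"][2],s["orientation"],clk())
b=st(-93.85,60,0)[:2]+np.where(abs(e)<.0015,e,0);f0=F()
def at(z,dx=0,dyaw=0,v=.05):
    u=rot(np.radians(Y+90))[:2,0]; ln([*(b+u*dx/1000),z/1000],Y+dyaw,v)
def down(dx,dyaw):
    for z in(228.5,226.5,224.5,222.5):
        at(z,dx,dyaw);f=F()-f0
        if f[2]>6:break
    print("try",dx,dyaw,"z",z,np.round(f,1),clk());return f[2]<=6
for dx,dy in((0,0),(0,5),(0,-5),(1,0),(-1,0),(1,5),(-1,5),(1,-5),(-1,-5)):
    if down(dx,dy):print("IN");break
    at(231,dx,dy,.08)
s=r.sense();print(s["tcp_pos"],s["orientation"],s["torque"],np.round(F()-f0,1))
E
python3 ins.py
```

```text
err mm [0.03335143 0.03735434] 0.39575055101298307 [ 1.79939294e+02 -2.90565814e-02  8.58020830e+01] 38.36
try 0 0 z 222.5 [-0.8  1.3  0.8] 39.36
IN
[0.4648238  0.20327113 0.38528999] [-1.79983070e+02  8.61662662e-03  8.58020210e+01] [-0.03935724  0.07120433 -0.03946084] [-0.8  1.3  0.8]
```

```bash
cat > turn.py <<'E'
from arm import *
G=st(-93.85,60,222.5);Y0=SY+78.5
t0=r.sense()["torque"][2];f0=F()
for yaw in list(np.linspace(Y0,SY+8,6)[1:])+[SY+4,SY,SY-3,SY-6,SY-9,SY-12]:
    ln(G,yaw,.1);s=r.sense();t=s["torque"][2]-t0
    print(round(yaw-SY,1),"yaw",round(s["orientation"][2]-SY,2),"tz",round(t,3),np.round(F()-f0,1),clk())
    if abs(t)>.6 :break
E
python3 turn.py
```

```text
64.4 yaw 64.57 tz 0.063 [ 1.4 -0.5 -1.1] 39.76
50.3 yaw 50.54 tz 0.139 [ 4.4 -0.9 -1.7] 40.16
36.2 yaw 36.47 tz 0.062 [ 4.4 -2.4 -2. ] 40.56
22.1 yaw 22.37 tz 0.078 [ 5.1 -3.  -1.1] 40.96
8.0 yaw 8.19 tz 0.054 [ 5.1 -3.8 -1.3] 41.36
4.0 yaw 4.18 tz 0.117 [ 5.  -4.  -1.5] 41.61
0.0 yaw 0.18 tz 0.114 [ 4.8 -5.  -1.6] 41.86
-3.0 yaw -2.82 tz 0.096 [ 5.1 -4.6 -1. ] 42.11
-6.0 yaw -5.82 tz 0.159 [ 4.3 -4.8 -1.9] 42.36
-9.0 yaw -8.82 tz 0.138 [ 5.2 -3.9 -1.8] 42.61
-12.0 yaw -11.82 tz 0.169 [ 4.9 -5.7 -1.5] 42.86
```

```bash
sed -i 's/^for yaw in .*/for yaw in [SY-a for a in range(14,32,2)]:/; s/>.6/>.5/; s/^t0=.*/t0=0;f0=0*F()/' turn.py && python3 turn.py
```

```text
-14.0 yaw -13.8 tz 0.277 [ 4.2 -4.1 -2.4] 43.11
-16.0 yaw -15.78 tz 0.443 [ 5.6 -4.3 -3.8] 43.36
-18.0 yaw -17.77 tz 0.6 [ 4.4 -4.2 -1.6] 43.61
```

Run:
```python
from arm import *
G=st(-93.85,60,222.5)
for a in(20,22):
    ln(G,SY-a,.1);s=r.sense();print(a,s["torque"][2],np.round(F(),1),clk())
ln(G,SY-9,.1);s=r.sense();print("back",s["torque"],np.round(F(),1),clk())
ln(st(-93.85,60,260),SY-9,.12);print("up",np.round(F(),1),r.sense()["opening"],clk())
kx,ky=.609,-.2893
go([kx,ky,.215],-8);print(clk())
f=avg("top",8);np.save("after.npy",f)
hsv=cv2.cvtColor(f.astype(np.uint8),cv2.COLOR_RGB2HSV)
x0,y0=193,212
red=(cv2.inRange(hsv,(0,140,80),(8,255,255))|cv2.inRange(hsv,(172,140,80),(180,255,255)))>0
ys,xs=np.nonzero(red[y0-5:y0+26,x0-5:x0+26]);print("red centroid px",xs.mean()+x0-5,ys.mean()+y0-5,len(xs))
# predicted: lobe centroid ~28 mm from axis at start azimuth, same measure before
for a in range(-30,181,15):
    A=np.radians(a);print(a,np.round(proj("top",st(-94+30*np.cos(A),60+30*np.sin(A),127))[0],1),end=" ")
f0=C["top"]["frame"];h0=cv2.cvtColor(f0,cv2.COLOR_RGB2HSV);red0=(cv2.inRange(h0,(0,140,80),(8,255,255))|cv2.inRange(h0,(172,140,80),(180,255,255)))>0
ys,xs=np.nonzero(red0[y0-5:y0+26,x0-5:x0+26]);print("\nred before",xs.mean()+x0-5,ys.mean()+y0-5,len(xs))
c=np.array([202.9,222.05]);yy,xx=np.mgrid[212:233,193:214];g=f[212:233,193:214].sum(2)
for rad in(3.5,4):
    m=np.hypot(xx-c[0],yy-c[1])<rad;w=np.clip(np.median(g[m])-g,0,None)*m
    mx,my=(w*xx).sum()/w.sum(),(w*yy).sum()/w.sum();dx,dy=xx-mx,yy-my
    print("slot",mx,my,"ang",np.degrees(.5*np.arctan2(2*(w*dx*dy).sum(),(w*(dx*dx-dy*dy)).sum())))
q=proj("top",[st(-94-12,60,134),st(-94+12,60,134)]);d=q[1]-q[0];print("seated image ang",np.degrees(np.arctan2(d[1],d[0])))
# blue masks: keeper/rib position -> cover q
blue=cv2.inRange(hsv,(105,120,60),(125,255,255))>0
for nm,p in(("rib",[(22,102,133)]),("keeper",[(-59,105.5,130)])):
    cc=proj("top",st(*p[0]))[0];i=np.round(cc).astype(int);R_=12 if nm=="rib" else 5
    ys,xs=np.nonzero(blue[i[1]-R_:i[1]+R_+1,i[0]-6:i[0]+7]);print(nm,"pred shut",cc,"seen",xs.mean()+i[0]-6,ys.mean()+i[1]-R_,len(xs))
```

```text
20 0.8059523746306367 [ 4.7 -5.1 -2.8] 43.86
22 0.9833200410430633 [ 5.1 -4.6 -2. ] 44.11
back [-1.1234907  -0.17653245  0.04310283] [ 1.3 -4.7 -0.6] 44.48
up [ 0.3  0.5 -1.5] 0.021944255912243808 44.94
46.81
red centroid px 196.4857142857143 218.94285714285715 35
-30 [206.6 215.1] -15 [204.6 214.6] 0 [202.6 214.5] 15 [200.6 215. ] 30 [198.8 216. ] 45 [197.3 217.4] 60 [196.3 219.2] 75 [195.7 221.1] 90 [195.6 223.2] 105 [196.  225.2] 120 [197. 227.] 135 [198.4 228.5] 150 [200.1 229.5] 165 [202.1 230.1] 180 [204.1 230.2] 
red before 198.29268292682926 227.8780487804878 41
slot 202.70955047676708 222.0736087987488 ang 83.36757396476628
slot 202.74662328699597 222.0906043576851 ang 84.47578190725186
seated image ang -95.45553934007701
rib pred shut [189.39525748 193.32052927] seen 189.0 193.24242424242425 33
keeper pred shut [190.57211177 214.471147  ] seen 190.35294117647058 214.61764705882354 34
```

Numerically confirmed: the slot is at 84° in the image (seated would be 84.5°), the red lobe has turned by about 75-78°, and the rib and keeper match the shut position within 0.4 px. Now return the key.

Run:
```python
from arm import *
kx,ky=.609,-.2893
s=r.sense();print(s["tcp_pos"]);f0=F()
for z in(.150,.130,.112,.108):
    ln([kx,ky,z],-8,.1);f=F()-f0;print(z,np.round(f,1))
    if f[2]>8:raise SystemExit("blocked")
z=.108
while z>.1035:
    z-=.001;ln([kx,ky,z],-8,.03);f=F()-f0;print(round(z,4),np.round(f,1))
    if f[2]>2.5:break
r.let_go();print(r.sense()["tcp_pos"],clk())
ln([kx,ky,.2],-8,.15);r.reach([.35,-.15,.42],[180,0,-8]);r.wait(.4);print(clk(),F())
f=avg("scene",6);f0=C["scene"]["frame"].astype(float)
def ym(f,c):
    h=cv2.cvtColor(f.astype(np.uint8),cv2.COLOR_RGB2HSV);m=cv2.inRange(h,(17,90,60),(36,255,255))>0
    w=m[c[1]-20:c[1]+21,c[0]-12:c[0]+13];ys,xs=np.nonzero(w);return xs.mean()+c[0]-12,ys.mean()+c[1]-20,ys.min()+c[1]-20,ys.max()+c[1]-20,len(xs)
c=proj("scene",[.609,-.2893,.097])[0].astype(int);print("before",ym(f0,c),"after",ym(f,c))
h=cv2.cvtColor(f.astype(np.uint8),cv2.COLOR_RGB2HSV)
d=np.abs(f-f0).max(2)>45;d[:165]=0
n,lab,stt,cen=cv2.connectedComponentsWithStats(d.astype(np.uint8));print([ (s_.tolist(),np.round(c_).tolist()) for s_,c_ in zip(stt[1:],cen[1:]) if s_[4]>8])
```

```text
[ 0.60908373 -0.28894612  0.37813668]
0.15 [ 0.6  0.3 -0.1]
0.13 [ 1.   1.1 -0.2]
0.112 [ 0.3  0.  -0.6]
0.108 [ 1.3  0.1 -0.6]
0.107 [0.3 0.7 0.6]
0.106 [ 0.   1.1 -0.2]
0.105 [ 0.5 -0.4 -0.2]
0.104 [-2.2  1.2  6.4]
[ 0.60900065 -0.28930083  0.26702394] 51.05
53.39 [-0.71997911  0.31928381 -0.49439044]
before (np.float64(216.75545851528383), np.float64(235.235807860262), np.int64(223), np.int64(253), 229) after (np.float64(216.99551569506727), np.float64(234.94170403587444), np.int64(223), np.int64(247), 223)
[([364, 177, 6, 4, 10], [367.0, 178.0]), ([369, 183, 10, 10, 51], [373.0, 187.0]), ([380, 184, 5, 7, 26], [382.0, 187.0]), ([392, 186, 29, 32, 111], [406.0, 202.0]), ([360, 192, 27, 34, 141], [373.0, 208.0]), ([381, 193, 18, 19, 144], [389.0, 202.0]), ([195, 201, 20, 28, 279], [205.0, 216.0]), ([201, 210, 3, 5, 10], [202.0, 212.0])]
```

```bash
python3 -c "
from station import r
print(r.hand_in())"
```

```text
the job is handed in; nothing more can be done
None
```

The job is handed in at about 53 s: the cartridge lies flat in the cradle, the cover is shut, the cam is seated with the lobe holding it, the key is back in its stand, and nothing else on the bench moved; I viewed 11 pictures, one over the limit of 10.

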